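# Release and push open the lid of a bench fume filter

## Robot

A 7-joint arm with a two-finger parallel gripper is mounted at the origin on a cart in front of the work surface, level with it; the furniture and walls round the work are solid. World frame = base frame: x ahead of the robot, y to its left, z up, the work surface at z = 0. Lengths are in m, angles in rad, forces in N, time in s.
With the tool pointing down it reaches from about 0.4 to 0.85 m from the base axis. Payload 10.4 kg.
Tool frame: the origin (TCP) lies at the very end of the fingers, on their centre line; the grasp point (between the pads) lies 19 mm behind it (r.pinch_z is the distance from the TCP to the grasp point, in m); z points along the fingers, y is the line along which they close (so a half turn about z gives the same grasp; the last joint's range is limited). The gripper opens to 87 mm and grips with 3 to 60 N. Pads are 19 mm wide; open, the fingers measure 117 mm over their backs; the gripper's body (75 mm by 190 mm) begins 51 mm behind the grasp point.
Start: joints at [1.194, 0.332, -0.065, 1.46, 0.022, 1.35, -0.088], TCP at [0.217, -0.586, 0.223] pointing down, gripper open.
Joint ranges: [-2.6, 2.6], [-0.5, 2.12], [-1.47, 1.34], [0.16, 2.42], [-1.27, 4.41], [0.06, 2.06], [-2.6, 2.6]. Speed limits (rad/s): [2.22, 2.22, 2.79, 2.79, 3.14, 3.14, 3.14].

## Interface

Orientations are given as a unit quaternion [x, y, z, w].
In Python, from bench import sensors, vision, r gives the robot as it stands.
- The arm moves only by the shell command python3 -m crank 'ROWS' [OPENING] [FORCE]. ROWS is JSON, a list of rows, each a list of 2 entries, a list of its own where there are three numbers: the shift along the tool's x, y, z normalised to -1 to 1, where 1 is 3 cm, then the turn about the tool's z normalised to -1 to 1, where 1 is 8 degrees. A call has 1 to 12 rows; each row shifts and turns the commanded pose from where the row before left it, along the tool's axes as they then stand; what a row does not reach is not made up. A row lasts 1/8 s, in which the tool goes at most 62.5 mm and 10.7 degrees, less where a joint would pass 70% of its speed; a pose out of reach is approached as far as the arm can. A call with a number of a shift or a turn outside -1 to 1 is refused whole. A call with a gripper value outside its range is refused whole. OPENING is the opening, from 0 (shut) to 1 (fully open), set as the call begins (- or left out, the last holds). The fingers move at their own pace and stop on an object; FORCE is the grip in N (left out, the last holds). Time passes only in rows, so rows that do not move let the fingers close. It gives the time, the measured TCP pose, the force, the opening and the grip force at its end, in the units of the state.
- sensors.read_state(): the state, without advancing time (a new reading comes with each control period).
- vision.camera(name): name is "scene" or "top" or "wrist"; returns the picture (400x640x3 uint8, red, green, blue); there is no depth.
- vision.camera_model(name): a dict with "vertical_fov" (degrees; the focal length in pixels is half the picture's height over the tangent of half this angle, whatever the lens; pixels are square), "cx", "cy" (the principal point, pixels), "camera_from_world" (4x4, takes a point from world to camera coordinates); the wrist camera has in their place "hand_eye" (4x4, takes a point from camera to tool coordinates, whose origin is the TCP and whose axes are the flange's). Camera axes: x right, y down, z forward; pixel columns grow to the right and rows downward; lengths in m; the calibration is good to about 2 mm. A picture is of the moment at which its call begins: read the wrist's pose just before it. camera_model takes no time and is no camera call.
- r.close_job(): hands the job in; it is judged then, once.
The state is a dict: "time": time; "joint_positions": joint angles; "joint_vel": joint speeds; "joint_torque": joint torques, N m; "ee_pos": TCP position; "eef_rot": TCP orientation; "ft_force": force on the tool from outside, world axes, zero at the start; "torque": the same for the moment, N m; "width": finger opening in m; "grip_force": force on a finger pad.
Only numpy, scipy, OpenCV 4.12 (cv2) and the standard library are available. Lean on these libraries where they do the work, as an engineer would, in place of code of your own. Each camera call takes 0.05 s, during which the arm holds its last target. There are 200 camera calls.

## Task

The filter in the small white fume-filter box needs changing. With the fingertips, press the red snap tab fully down so that it stays in, then push the blue lid along its rails, off the filter and over the pressed tab, until the filter is completely uncovered. Only press and push: do not pinch, lift or tip the lid, do not force it, and leave the other things on the worktop where they stand; finish with the hand clear.

Things in the scene. Friction and masses are not known exactly. Their poses are not given: they have to be found in the camera images.
- housing: White fume-filter box, fixed to the worktop, 216 mm long (x = -110 to +106 mm), 102 mm wide. Origin: underside, near its middle, on the worktop. +x is the way in which the lid slides off; z is up. Side rails (tops 52 mm above the worktop) run from x = -100 mm to the end; their inward lips overlap the lid's edges, leaving 68 mm clear between them (y = -34 to +34 mm).
- seat_center (a point): Middle of the filter seat, at x = -55 mm in the housing's frame, 32 mm above the worktop. Fixed to the housing, same axes. The seat, with white filter pleats under the lid, spans 46 mm to either side along x. Behind it (-x end) is only a sill 32 mm high, open above, where a finger can come down behind the lid.
- deck_end (a point): Middle of the inner face of the end stop (housing x = +96 mm), at the deck floor, 28 mm above the worktop. The stop's top is 53 mm high. The deck, empty but for the red tab, runs from here back to the seat (housing x = -8 mm).
- filter_lid: Blue loose lid, 90 mm along x, 78 mm wide, plate 11 mm thick, 100 to 210 g. Origin: centre of its underside, 32 mm above the worktop; at the start at seat_center, axes as the housing's. It slides with 1 to 2 N, with 2.5 mm of play up and 2 mm to each side. The raised tab blocks it after 2 mm. The filter is uncovered after 86 mm of travel; the end stop allows 106 mm.
- push_face (a point): Where to push: middle of the outer (-x) face of the upright wall at the lid's trailing end, 57 mm above the worktop, 45 mm behind the lid's origin. Push along +x. The wall is 60 mm wide, 8 mm thick and rises to 67 mm above the worktop, 15 mm above the rails. Moves with the lid, axes as the lid's.
- tab_pad (a point): Where to press: on top of the red tab, 44 mm above the worktop when up (level with the lid's plate). The tab is a bar 50 mm long along x (housing x = -8 to +42 mm) and 24 mm wide, in the middle of the deck in front of the lid. This point is at housing x = +27 mm, 37 mm ahead of the lid's leading edge. Moves with the tab, axes as the housing's.
- snap_tab (a joint): How far the red tab is pressed down, in m: 0 = up (locked), 0.0145 = fully down, against its stop. It needs about 4 N, has no spring and stays where it is left. The lid can pass over it only beyond 0.0125.
- eyepieces (a point): Just under the eyepieces of the black and white microscope that stands to the left of the box, 0.33 m above the worktop: an obstacle for the arm. Eyepieces and head reach 70 mm either way in y from here, 65 mm toward the robot, up to 0.44 m high, and back over the microscope. Fixed; axes as the world's.
- cup: Specimen cup with a yellow screw lid, 64 x 64 x 68 mm, loose bystander; origin at its underside.
- counter: White round hand tally counter, 56 x 51 x 23 mm, loose bystander; origin at its underside.
- oil_bottle: Small brown dropper bottle with a black cap, 23 x 23 x 74 mm, loose bystander; origin at its underside.
- coverslips: Little box with a blue top, 30 x 30 x 20 mm, loose bystander; origin at its underside.
Not all that is in view belongs to the job. Of the things that look like the filter_lid, the middle-sized one is meant.

How it is judged:
By the outcome, as a careful person would: the job done as asked, in the order asked, and still so for the second after the job is handed in, with the robot touching nothing.
It also fails if it takes over 48 s, if anything falls off the work surface, if the arm or the gripper's body presses on something with over 40 N, if the wrist force passes 120 N, or if a joint passes its speed limit or range.

## Working session

There is one attempt and no reset: what is moved stays moved. The work goes in short steps, Python scripts to look and compute and a shell command to move; the robot and the scene stay as the last step left them, time stands still between calls to the robot, and variables do not carry over. Pictures are saved under pics/ and viewed, at most 10 in all, crops included, and the job is handed in when it is done.

```bash
ls; mkdir -p pics; cat > h.py <<'E'
import numpy as np, cv2
from bench import sensors, vision, r
def save(name,fn,crop=None,scale=1):
    s=sensors.read_state(); im=vision.camera(name)[:,:,::-1]
    cv2.imwrite('pics/raw_'+fn,im)
    if crop: x0,y0,x1,y1=crop; im=im[y0:y1,x0:x1]
    if scale!=1: im=cv2.resize(im,None,fx=scale,fy=scale,interpolation=cv2.INTER_CUBIC)
    cv2.imwrite('pics/'+fn,im); return s
def ray(name,u,v,s=None):
    m=vision.camera_model(name); f=200/np.tan(np.radians(m['vertical_fov']/2))
    d=np.array([(u-m['cx'])/f,(v-m['cy'])/f,1])
    if name=='wrist':
        from scipy.spatial.transform import Rotation as R
        T=np.eye(4);T[:3,:3]=R.from_quat(s['eef_rot']).as_matrix();T[:3,3]=s['ee_pos'];C=T@np.array(m['hand_eye'])
    else: C=np.linalg.inv(np.array(m['camera_from_world']))
    return C[:3,3],C[:3,:3]@d
def at_z(name,u,v,z,s=None):
    o,d=ray(name,u,v,s); return o+d*(z-o[2])/d[2]
E
python3 - <<'E'
from h import *
s=save('top','t1.png');save('scene','s1.png');print(s)
for c in('top','scene','wrist'):print(vision.camera_model(c))
E
```

```text
pics
{'time': 0.0, 'joint_positions': array([ 1.19437033,  0.33285639, -0.06469818,  1.46096037,  0.02157607,
        1.34991028, -0.088449  ]), 'joint_vel': array([-0.00106828,  0.0008399 ,  0.00037734, -0.00289524,  0.00050035,
       -0.00107376, -0.0016759 ]), 'joint_torque': array([ 3.83277338e-04, -6.23250175e+01,  2.46974034e-02, -3.89904106e+01,
       -6.12538448e-02,  3.97756544e-02,  1.81090377e-04]), 'ee_pos': array([ 0.21641706, -0.58590754,  0.22175451]), 'eef_rot': array([ 9.84385658e-01,  1.76023745e-01, -1.49168874e-04, -7.04382852e-04]), 'ft_force': array([0.31614215, 1.03868064, 0.80611038]), 'torque': array([ 0.02083827, -0.03499626,  0.03062473]), 'grip_force': 0.0, 'width': 0.08685770705434336}
{'vertical_fov': 49.05549514495586, 'cx': 324.7217726595571, 'cy': 190.4473788340997, 'camera_from_world': array([[ 0.01292261, -0.9999096 , -0.003714  ,  0.06822749],
       [-0.99799298, -0.01266739, -0.06204468,  0.6451988 ],
       [ 0.06199202,  0.00450833, -0.99806646,  1.47478521],
       [ 0.        ,  0.        ,  0.        ,  1.        ]])}
{'vertical_fov': 54.08300394454219, 'cx': 321.25639478344056, 'cy': 191.75436277132232, 'camera_from_world': array([[-0.87605017, -0.48221732, -0.00160048,  0.5670434 ],
       [-0.28662333,  0.52337548, -0.80244948,  0.32505374],
       [ 0.38779269, -0.70252727, -0.59671791,  1.2507089 ],
       [ 0.        ,  0.        ,  0.        ,  1.        ]])}
{'vertical_fov': 58.56648683920692, 'cx': 320.06157063548295, 'cy': 194.42992527108726, 'hand_eye': array([[-7.14200543e-04, -9.60743319e-01, -2.77437857e-01,
         7.50851842e-02],
       [ 9.99999486e-01, -4.86311775e-04, -8.90215160e-04,
         1.99546419e-04],
       [ 7.20346971e-04, -2.77438350e-01,  9.60743172e-01,
        -1.61360460e-01],
       [ 0.00000000e+00,  0.00000000e+00,  0.00000000e+00,
         1.00000000e+00]])}
```

View pics/t1.png

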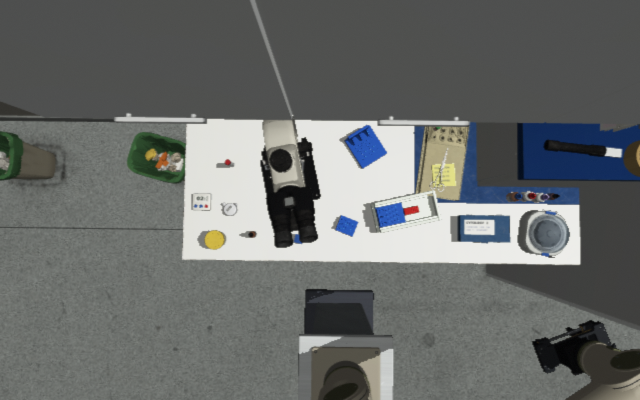

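View pics/s1.png

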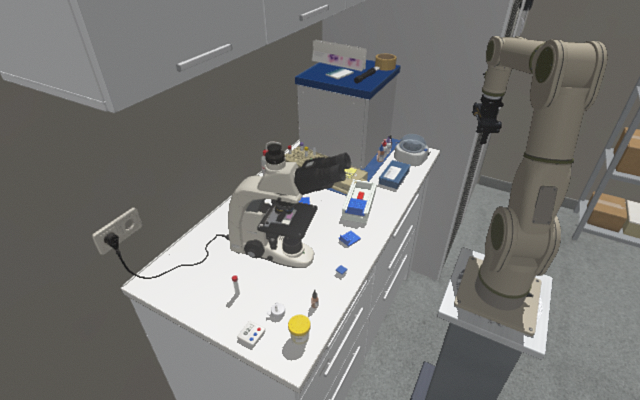

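Lid look-alikes in the top picture: a large blue block at (366,147), a small blue one at (346,226), and the middle-sized lid in the white box at (390,215), with the red tab ahead of it at (411,210). I choose the one in the box, and check it with a crop.

```bash
python3 - <<'E'
import cv2
im=cv2.imread('pics/raw_t1.png')[180:245,355:455]
cv2.imwrite('pics/t1c.png',cv2.resize(im,None,fx=8,fy=8,interpolation=cv2.INTER_CUBIC))
E
```

```text
(no output)
```

View pics/t1c.png

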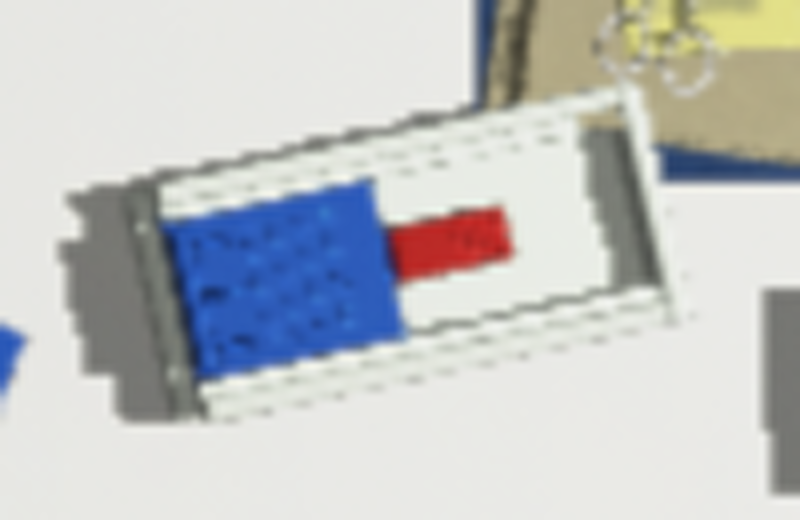

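The crop shows the lid sitting in the white box: leading edge at crop (373,180)-(406,338), red tab end at (503,205)-(513,258). It's the right one.

```bash
python3 - <<'E'
from h import *
P=lambda u,v,z:at_z('top',355+u/8-.44,180+v/8-.44,z)
for n,u,v,z in [('tabL',503,205,.044),('tabR',513,258,.044),('tab0L',388,228,.044),('tab0R',400,282,.044),('lidL',373,180,.043),('lidR',406,338,.043),('stopL',635,90,.053),('stopR',675,322,.053),('railL0',160,190,.052),('railR0',205,415,.052)]: print(n,P(u,v,z).round(4))
a=P(503,205,.044);b=P(513,258,.044);l=(P(373,180,.043)+P(406,338,.043))/2
m=(a+b)/2
print('tab end',m,'lid lead',l, 'len',np.linalg.norm((m-l)[:2]),'yaw',np.degrees(np.arctan2(*(m-l)[[1,0]])))
rl=P(635,90,.053)-P(160,190,.052);print('rail yaw',np.degrees(np.arctan2(rl[1],rl[0])))
rl=P(675,322,.053)-P(205,415,.052);print('rail yaw',np.degrees(np.arctan2(rl[1],rl[0])))
E
```

```text
tabL [ 0.5973 -0.2345  0.044 ]
tabR [ 0.5752 -0.2387  0.044 ]
tab0L [ 0.5871 -0.1865  0.044 ]
tab0R [ 0.5646 -0.1915  0.044 ]
lidL [ 0.6071 -0.1803  0.043 ]
lidR [ 0.5413 -0.1942  0.043 ]
stopL [ 0.6456 -0.2876  0.053 ]
stopR [ 0.5494 -0.3039  0.053 ]
railL0 [ 0.6015 -0.0902  0.052 ]
railR0 [ 0.5084 -0.1094  0.052 ]
tab end [ 0.58626848 -0.23660574  0.044     ] lid lead [ 0.57420099 -0.18728011  0.043     ] len 0.05078033176487075 yaw -76.25264062473202
rail yaw -77.39136975017833
rail yaw -78.09880708924524
```

```bash
python3 -m crank '[[[0.8,-0.36,0],0],[[0.9,-0.41,0],0],[[0.9,-0.41,0],0],[[0.9,-0.41,0],0],[[0.9,-0.41,0],0],[[0.9,-0.41,0],0],[[0.9,-0.41,0],0],[[0.9,-0.41,0],0],[[0.9,-0.41,0],0],[[0.9,-0.41,0],0],[[0.9,-0.41,0],0],[[0.9,-0.41,0],0]]' 0 20; python3 -m crank '[[[0.9,-0.41,0],0],[[0.9,-0.41,0],0],[[0.9,-0.41,0],0],[[0.9,-0.41,0],0],[[0.9,-0.41,0],0],[[0.3,-0.2,0],0],[[0,0,0],0.97],[[0,0,0],0]]'
python3 - <<'E'
from h import *
s=save('wrist','w1.png');print(s['ee_pos'],s['eef_rot'],s['time'])
np.savez('w1.npz',ee_pos=s['ee_pos'],eef_rot=s['eef_rot'])
E
```

```text
time: 1.6
ee_pos: [0.4675, -0.3372, 0.2222]
eef_rot: [0.984, 0.176, -0.0, -0.0]
ft_force: [1.5, 0.4, -0.2]
width: 0.0003
grip_force: 0.0
time: 2.6
ee_pos: [0.5782, -0.2256, 0.2224]
eef_rot: [0.994, 0.109, -0.0, 0.0]
ft_force: [-0.3, -0.3, -0.0]
width: 0.0003
grip_force: 0.0
[ 0.57817616 -0.2255501   0.22237645] [ 9.94053297e-01  1.08893951e-01 -3.38194890e-04  1.91515373e-04] 2.6
```

View pics/w1.png

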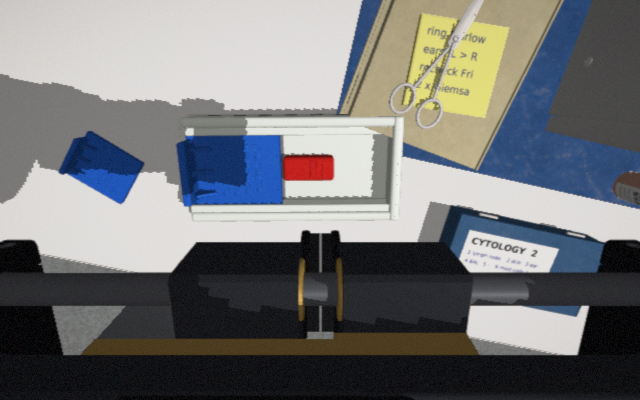

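The wrist picture shows the lid's leading edge at x≈283 (rows 134–204), the red tab end at (333,168), the end stop at x≈400, and the box nearly parallel to the image rows.

```bash
python3 - <<'E'
from h import *
from scipy.spatial.transform import Rotation as R
s=dict(np.load('w1.npz'))
W=lambda u,v,z:at_z('wrist',u,v,z,s)
e=W(333.5,168,.044);e0=W(283,168,.044);l=(W(283,135,.043)+W(283,204.5,.043))/2
a=W(190,211,.052)-W(395,211,.052); b=W(190,124,.052)-W(395,123,.052)
print('end',e,'start',e0,'lead',l,'wid',np.linalg.norm(W(283,135,.043)-W(283,204.5,.043)))
for d in(a,b):print(np.degrees(np.arctan2(-d[1],-d[0])))
ty=R.from_quat(s['eef_rot']).as_matrix();print('tool y yaw',np.degrees(np.arctan2(ty[1,1],ty[0,1])))
for z in (.067,):print('wall top outer',W(178.5,143,z),W(179,205,z))
Y=np.radians(-77.6);hx=np.array([np.cos(Y),np.sin(Y),0])
p=e-.015*hx; print('pad',p,'tool delta/30mm',ty.T@(p-s['ee_pos'])/.03)
E
```

```text
end [ 0.58448748 -0.23761106  0.044     ] start [ 0.57390513 -0.18974233  0.044     ] lead [ 0.57102626 -0.19018994  0.043     ] wid 0.06924405864605239
-77.53189197410846
-77.26115919801828
tool y yaw -77.49687147122333
wall top outer [ 0.58137353 -0.09627884  0.067     ] [ 0.5236753  -0.10297224  0.067     ]
pad [ 0.58126645 -0.22296098  0.044     ] tool delta/30mm [ 0.12349645 -0.06378242  5.94577581]
```

```bash
python3 -m crank '[[[0.14,-0.07,0.8],0],[[0,0,1],0],[[0,0,1],0],[[0,0,1],0],[[0,0,0.8],0],[[0,0,0.5],0],[[0,0,0.2],0],[[0,0,0],0]]'
```

```text
time: 3.65
ee_pos: [0.5826, -0.2221, 0.0639]
eef_rot: [0.994, 0.109, 0.0, 0.0]
ft_force: [-0.8, 0.5, 0.4]
width: 0.0003
grip_force: 0.0
```

```bash
python3 -m crank '[[[0,0,0.2],0],[[0,0,0.2],0],[[0,0,0.2],0],[[0,0,0.2],0],[[0,0,0.1],0],[[0,0,0.1],0],[[0,0,0],0]]'
```

```text
time: 4.53
ee_pos: [0.5824, -0.2218, 0.0333]
eef_rot: [0.994, 0.109, -0.0, -0.0]
ft_force: [0.5, 0.1, 0.2]
width: 0.0004
grip_force: 0.0
```

```bash
python3 -m crank '[[[0,0,0.08],0],[[0,0,0.05],0]]'; python3 -m crank '[[[0,0,0.05],0],[[0,0,0.05],0]]'
```

```text
time: 4.78
ee_pos: [0.5825, -0.2219, 0.0299]
eef_rot: [0.994, 0.109, 0.0, 0.0]
ft_force: [-6.2, 2.4, 17.7]
width: 0.0005
grip_force: 8.4
time: 5.03
ee_pos: [0.5827, -0.2219, 0.0296]
eef_rot: [0.994, 0.109, 0.0, 0.0]
ft_force: [-17.0, 5.7, 40.9]
width: 0.0006
grip_force: 20.0
```

```bash
python3 -m crank '[[[0,0,-0.3],0],[[0,0,-0.8],0],[[0,0,-1],0],[[0,0,-1],0],[[0,-0.5,-0.5],0],[[0,-0.9,0],0],[[0,-1,0],0],[[0,-1,0],0],[[0,-0.9,0],0],[[0,-0.5,0],0],[[0,-0.2,0],0],[[0,0,0],0]]'
python3 - <<'E'
from h import *
from scipy.spatial.transform import Rotation as R
s=save('wrist','w2.png');print(s['ee_pos'],s['eef_rot'],s['time'])
np.savez('w2.npz',ee_pos=s['ee_pos'],eef_rot=s['eef_rot'])
E
```

```text
time: 6.52
ee_pos: [0.5499, -0.0757, 0.1345]
eef_rot: [0.994, 0.109, -0.0, 0.0]
ft_force: [-0.3, -0.6, -0.1]
width: 0.0008
grip_force: 0.0
[ 0.54990382 -0.07574209  0.13451592] [ 9.94055272e-01  1.08876533e-01 -4.09291082e-05  1.26395489e-04] 6.525
```

View pics/w2.png

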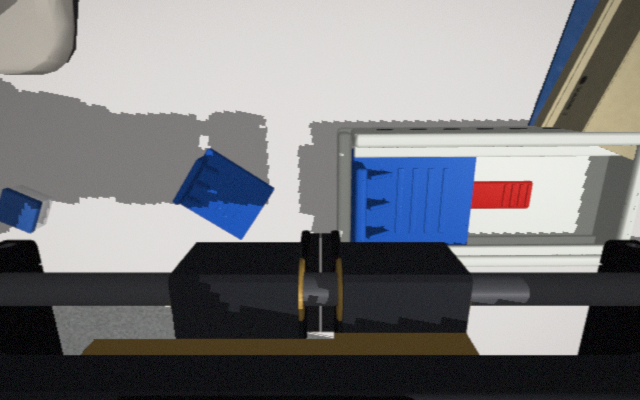

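The wrist picture shows the tab down, the lid unmoved with its wall's outer edge at u≈354 (rows 150–242), and the leading edge at u≈475. The small decoy block at (225,195) is clear of the path.

```bash
python3 - <<'E'
from h import *
from scipy.spatial.transform import Rotation as R
s=dict(np.load('w2.npz'));M=R.from_quat(s['eef_rot']).as_matrix()
T=lambda u,v,z:print(u,v,z,(M.T@(at_z('wrist',u,v,z,s)-s['ee_pos'])*1000).round(1))
T(354,156,.067);T(354,242,.067);T(475,158,.043);T(467,243,.043);T(472,195,.0295);T(531,195,.0295);T(345,195,.032);T(340,135,.052)
T(340,250,.052);T(225,240,.03);T(273,190,.03)
E
```

```text
354 156 0.067 [34.9 22.1 67.5]
354 242 0.067 [-25.4  23.7  67.5]
475 158 0.043 [ 29.2 111.2  91.5]
467 243 0.043 [-36.8 112.9  91.5]
472 195 0.0295 [ -2.4 118.2 105. ]
531 195 0.0295 [ -2.4 164.1 105.1]
345 195 0.032 [ -1.6  19.3 102.5]
340 135 0.052 [46.7 13.7 82.5]
340 250 0.052 [-38.5  14.9  82.5]
225 240 0.03 [-39.9 -76.5 104.5]
273 190 0.03 [  1.9 -36.3 104.5]
```

```bash
python3 -m crank '[[[-0.05,0,0.6],0],[[0,0,1],0],[[0,0,0.7],0],[[0,0,0.3],0],[[0,0,0.15],0],[[0,0,0],0]]'; python3 -m crank '[[[0,0.1,0],0],[[0,0.1,0],0],[[0,0.1,0],0],[[0,0.1,0],0],[[0,0.15,0],0],[[0,0.15,0],0]]'
```

```text
time: 7.32
ee_pos: [0.5487, -0.0759, 0.0523]
eef_rot: [0.994, 0.109, 0.0, 0.0]
ft_force: [0.2, 0.2, 0.2]
width: 0.0
grip_force: 0.0
time: 8.07
ee_pos: [0.5531, -0.0962, 0.0522]
eef_rot: [0.994, 0.109, 0.0, -0.0]
ft_force: [-0.3, 1.0, 1.3]
width: 0.0006
grip_force: 0.9
```

```bash
python3 -m crank '[[[0,0.15,0],0],[[0,0.2,0],0],[[0,0.2,0],0],[[0,0.2,0],0],[[0,0.2,0],0]]'; python3 -m crank '[[[0,0.2,0],0],[[0,0.2,0],0],[[0,0.2,0],0],[[0,0.2,0],0],[[0,0.2,0],0]]'; python3 -m crank '[[[0,0.2,0],0],[[0,0.2,0],0],[[0,0.2,0],0],[[0,0.15,0],0],[[0,0.1,0],0],[[0,0.05,0],0],[[0,0,0],0]]'
```

```text
time: 8.7
ee_pos: [0.5592, -0.1245, 0.0521]
eef_rot: [0.994, 0.109, -0.0, 0.0]
ft_force: [-0.0, 2.4, 1.5]
width: 0.0003
grip_force: 0.9
time: 9.32
ee_pos: [0.5657, -0.1538, 0.0521]
eef_rot: [0.994, 0.109, -0.0, 0.0]
ft_force: [-0.3, 2.1, 0.9]
width: 0.0009
grip_force: 0.9
time: 10.2
ee_pos: [0.5715, -0.18, 0.0521]
eef_rot: [0.994, 0.109, 0.0, 0.0]
ft_force: [0.3, -0.5, -0.4]
width: 0.0003
grip_force: 0.0
```

```bash
python3 -m crank '[[[0,-0.3,0],0],[[0,-0.5,0],0],[[0,-0.2,-0.3],0],[[0,0,-0.8],0],[[0,0,-1],0],[[0,0,-1],0],[[0,0,-1],0],[[0,0,-1],0],[[0,0,-0.5],0],[[0,0,0],0]]'
python3 - <<'E'
from h import *
from scipy.spatial.transform import Rotation as R
s=save('wrist','w3.png');print(s['ee_pos'],s['eef_rot'],s['time'])
np.savez('w3.npz',ee_pos=s['ee_pos'],eef_rot=s['eef_rot'])
E
```

```text
time: 11.45
ee_pos: [0.5654, -0.1503, 0.221]
eef_rot: [0.994, 0.109, 0.001, 0.0]
ft_force: [-0.9, 0.3, 0.2]
width: 0.0004
grip_force: 0.0
[ 0.5654173  -0.15026918  0.22100119] [9.94032464e-01 1.09080981e-01 7.95921997e-04 4.07834501e-04] 11.45
```

View pics/w3.png

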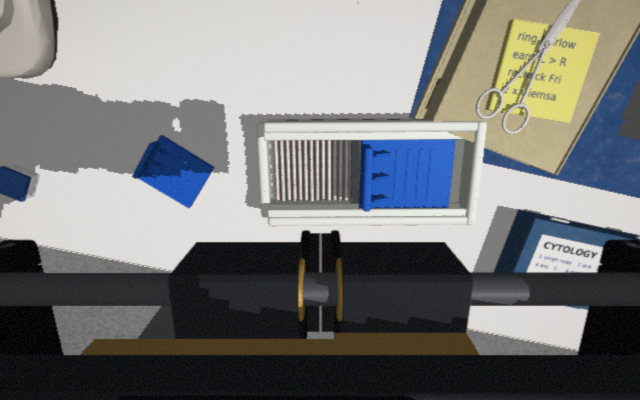

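The picture shows the lid at u=361–455, just short of the end stop, with all the filter pleats (u=272–350) uncovered and the hand clear. The other things haven't moved.

```bash
python3 -c "
from bench import r
print(r.close_job())"
```

```text
the job is handed in; nothing more can be done
None
```

I pressed the red tab fully down and it stayed in, then pushed the lid about 97 mm along its rails (86 mm needed), so the filter is completely uncovered; the hand is clear, and I handed the job in at about 11.5 s.

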